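# Back the indexing ratchet off by one notch

### The job

The flange on the blue indexing stand has been indexed one notch too far. Using only the fingertips, push the red ball over so that the pawl lifts out of the ratchet wheel and stays up, push the cross handle so that the wheel turns backward by exactly one notch (its top moves towards the pawl's pivot), then push the red ball back so that the pawl drops fully into the next notch. Only push, gently: grip and lift nothing, and leave the small things lying around where they are.

Things in the scene. Friction and masses are not known exactly. Their poses are not given: they have to be found in the camera images.
- stand: Blue indexing stand fixed to the bench, cross handle facing the robot. Origin: underside of the base, below the wheel's axis; x from front to back (away from the robot), y left, z up. Base 14 mm thick, x -108 to +68 mm, y -115 to +115 mm. Blue back plate behind wheel and pawl, x 42 to 54 mm, near the pawl up to z 194 mm; the pawl's stop pin is below z 190 mm
- wheel_centre (a point): centre of the ratchet wheel (steel, 8 saw teeth, 108 mm across, 14 mm thick): x +25, y 0, z 105 mm of the stand; its axis runs along the stand's x. The cross handle sits on the same spindle in the plane x -30 mm of the stand; a fixed grey flange, 60 mm across, on the spindle nose, x -42 to -66 mm, turns with it
- upper_ball (a point): centre of a black ball, 18 mm across, at the end of the handle bar that is uppermost at the start; it leans about 22 degrees to +y of the stand, and as far to -y after one notch backward. Four such bars, 10 mm thick, 90 degrees apart, ball centres 78 mm from the axis
- pawl_pivot (a point): pivot of the brass pawl, parallel to the stand's x: x +25, y -80, z 163 mm of the stand. The pawl and its ball swing in the wheel's plane; the arm points from the pivot to +y, its nose 80 mm from the pivot
- wheel (a joint): turn of ratchet wheel and handle, rad. 0 at the start, give or take 0.07 (play in the notch); grows backward: top moves to -y of the stand, towards the pawl's pivot (clockwise seen from the robot). One notch = 0.785. About 2 N at a ball turn it; it stays where left. With the pawl down it cannot turn backward. The pawl drops fully in only within 0.10 of a whole notch
- pawl (a joint): turn of the pawl, rad: 0 fully down in a notch, 0.96 thrown back against its stop. Over-centre: let go below 0.5 it falls onto the wheel, above 0.8 it falls back to the stop and stays. Less than 1 N at the red ball moves it. The nose clears the teeth above 0.2
- red_ball (a point): centre of the red ball, 22 mm across, on the pawl's 8 mm stem, 70 mm from the pivot. With the pawl down the stem stands up leaning 25 degrees to +y of the stand; thrown back it leans 30 degrees to -y. Pushing it to -y lifts the pawl, pushing it to +y lowers it
- nut: loose grey hex nut, 30x35x16 mm, on the front left of the base; leave it. Origin: centre of its underside
- bushing: loose bronze bushing, 26 mm across, 24 mm high, on the front right of the base; leave it. Origin: centre of its underside
- tin: loose flat tin with a blue lid, 60 mm across, 24 mm high; leave it. Origin: centre of its underside
- hexkey: loose black hex key, 34x104x8 mm; leave it. Origin: centre of its underside
- oiler: loose small oil bottle with a red spout, 28x44x132 mm, upright behind the stand; leave it. Origin: centre of its underside
- gear: loose brass spur gear lying flat, 43 mm across, 12 mm high; leave it. Origin: centre of its underside

How it is judged:
By the outcome, as a careful person would: the job done as asked, in the order asked, and still so for the second after the job is handed in, with the robot touching nothing.
It also fails if it takes over 64 s, if anything falls off the work surface, if the arm or the gripper's body presses on something with over 40 N, if the wrist force passes 120 N, or if a joint passes its speed limit or range.

### The arm

A 6-joint arm with a two-finger parallel gripper is mounted at the origin on a cart in front of the work surface, level with it; the furniture and walls round the work are solid. World frame = base frame: x ahead of the robot, y to its left, z up, the work surface at z = 0. Lengths are in m, angles in degrees, forces in N, time in s.
With the tool pointing down it reaches from about 0.35 to 0.875 m from the base axis. Payload 4.2 kg.
Tool frame: the origin (TCP) lies midway between the tips of the shut fingers; the grasp point (between the pads) lies 19 mm behind it; z points along the fingers, y is the line along which they close (so a half turn about z gives the same grasp; the last joint's range is limited). The gripper opens to 87 mm and grips with 3 to 60 N. Pads are 19 mm wide; open, the fingers measure 117 mm over their backs; the gripper's body (75 mm by 190 mm) begins 51 mm behind the grasp point.
Start: joints at [-55.6, 22.042, 0.453, 0, -68.411, -14.817], TCP at [0.21, -0.589, 0.223] pointing down, gripper open.
Joint ranges: [-179.83, 179.83], [-69.29, 118.12], [-61.27, 80.66], [-181.25, 117.63], [-171.15, -9.14], [-177.46, 177.46]. Speed limits (degrees/s): [159.86, 159.86, 180, 180, 180, 180].

### API

Orientations are given as a 3x3 rotation matrix whose columns are the frame's x, y, z axes.
In Python, from station import r, cams gives the robot as it stands.
- The arm moves only by the tool play_rows, never from a script. Its argument "commands" is text: rows parted by semicolons, each of 6 numbers parted by spaces: the shift along the world's x, y, z normalised to -1 to 1, where 1 is 30 mm, then the turn, a rotation vector about the world's x, y, z normalised to -1 to 1, where 1 is 0.15 rad. A call has 1 to 20 rows; each row shifts and turns the commanded pose from where the row before left it; what a row does not reach is not made up. A row lasts 1/10 s, in which the tool goes at most 50 mm and 8.59 degrees, less where a joint would pass 70% of its speed; a pose out of reach is approached as far as the arm can. A call with a number of a shift or a turn outside -1 to 1 is refused whole. A call with a gripper value outside its range is refused whole. "grip" is the finger opening in mm, from 0 to 87, set as the call begins (left out, the last holds). The fingers move at their own pace and stop on an object; the grip force is fixed at half the most. Time passes only in rows, so rows that do not move let the fingers close. It gives the time, the measured TCP pose, the force, the opening and the grip force at its end, in the units of the state.
- r.sense(): the state, without advancing time (a new reading comes with each control period).
- cams.capture(name): name is "scene" or "top"; returns (picture, depth): 400x640x3 uint8, blue, green, red; 400x640 float32, m along the optical axis (not along the pixel's ray), 0 where there is no reading.
- cams.camera_info(name): a dict with "mtx" (3x3 intrinsics, pixels), "R" (3x3) and "t" (3): a world point X has camera coordinates R X + t. Camera axes: x right, y down, z forward; pixel columns grow to the right and rows downward; lengths in m; the calibration is good to about 2 mm. A picture is of the moment at which its call begins. camera_info takes no time and is no camera call.
- r.finish_job(): hands the job in; it is judged then, once.
The state is a dict: "time_s": time; "joints": joint angles; "joint_velocities": joint speeds; "effort": joint torques, N m; "tcp_pos": TCP position; "ee_rot": TCP orientation; "wrist_force": force on the tool from outside, world axes, zero at the start; "moment": the same for the moment, N m; "gripper_width": opening from 0.0 (shut) to 1.0 (fully open); "gripper_force": force on a finger pad.
Only numpy, scipy, OpenCV 4.12 (cv2) and the standard library are available. Lean on these libraries where they do the work, as an engineer would, in place of code of your own. Each camera call takes 0.05 s, during which the arm holds its last target. There are 200 camera calls.

## Working session

There is one attempt and no reset: what is moved stays moved. The work goes in short steps, Python scripts to look and compute and a tool call to move; the robot and the scene stay as the last step left them, time stands still between calls to the robot, and variables do not carry over. Pictures are saved under pics/ and viewed, at most 10 in all, crops included, and the job is handed in when it is done.

Besides the shell and the picture viewer there is one more tool, called in YAML: its name, and indented under it one key for each argument. play_rows: Moves the arm, as the interface text tells. Scaled input: -1 to 1 covers 30 mm each way for a shift and 0.15 rad each way for a turn. Its arguments: {"type":"object","properties":{"commands":{"type":"string"},"grip":{"type":"number"}},"required":["commands"]}

```bash
mkdir -p pics; ls; cat > h.py <<'E'
import numpy as np, cv2
from station import r, cams
def cap(n):
    im,d=cams.capture(n); i=cams.camera_info(n); return im,d,np.array(i["mtx"]),np.array(i["R"]),np.array(i["t"])
def pt(u,v,z,K,R,t): return R.T@(np.linalg.inv(K)@[u,v,1]*z-t)
E
python3 - <<'E'
from h import *
for n in("scene","top"):
    im,d,K,R,t=cap(n); cv2.imwrite(f"pics/{n}0.png",im); np.savez(f"{n}0.npz",im=im,d=d)
    print(n,K[0,0],-R.T@t,R[2])
s=r.sense();print(s["time_s"],s["tcp_pos"],s["ee_rot"],s["gripper_width"])
E
```

```text
pics
scene 369.5765244048894 [-0.18948038 -0.56068785  0.57991367] [ 0.74061012  0.53964232 -0.40035336]
top 416.58267629252975 [ 0.28937736 -0.02228645  1.5120393 ] [ 0.17834276 -0.00796777 -0.98393616]
0.1 [ 0.20931301 -0.58833464  0.22155953] [[-9.42213776e-01 -3.35011391e-01 -7.54052887e-04]
 [-3.35012226e-01  9.42211993e-01  1.83558602e-03]
 [ 9.55354463e-05  1.98213137e-03 -9.99998031e-01]] 1.00044568003954
```

View pics/scene0.png

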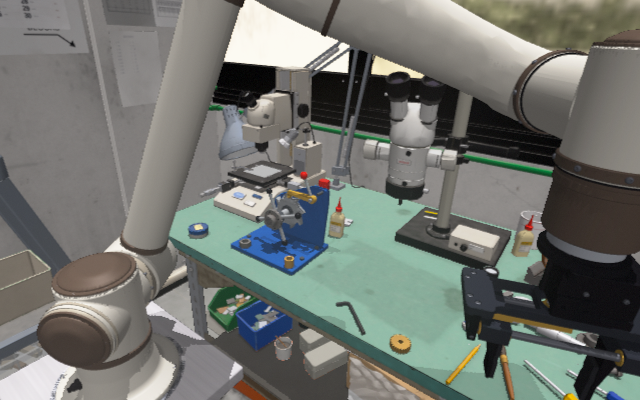

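View pics/top0.png

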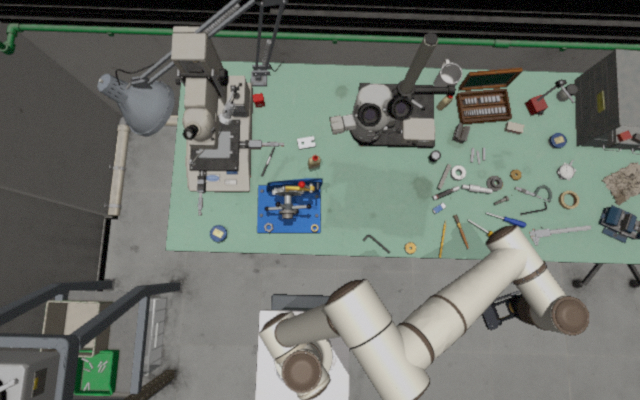

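The scene view shows the stand near (290,225) and its red ball near (304,175). In the top view the stand is at (290,207), close to square with the world axes. I'll measure from colour masks and depth.

```bash
python3 - <<'E'
from h import *
out=[]
for n,(x0,y0,x1,y1) in dict(scene=(225,160,365,275),top=(240,165,340,245)).items():
    f=np.load(n+"0.npz"); im,d=f["im"],f["d"]; i=cams.camera_info(n);K,R,t=[np.array(i[k]) for k in("mtx","R","t")]
    hsv=cv2.cvtColor(im,cv2.COLOR_BGR2HSV)
    red=((hsv[...,0]<6)|(hsv[...,0]>174))&(hsv[...,1]>170)&(hsv[...,2]>90)
    nn,l,st,c=cv2.connectedComponentsWithStats(red.astype(np.uint8))
    for k in range(1,nn):
        u,v=c[k]
        if x0<u<x1 and y0<v<y1 and st[k,4]>8:
            z=np.median(d[l==k]); print(n,"red",c[k].round(1),st[k],pt(u,v,z,K,R,t).round(4))
    blue=(hsv[...,0]>100)&(hsv[...,0]<125)&(hsv[...,1]>150)
    m=np.zeros_like(blue); m[y0:y1,x0:x1]=blue[y0:y1,x0:x1]
    v,u=np.nonzero(m&(d>0)); P=(R.T@((np.linalg.inv(K)@np.c_[u,v,np.ones(len(u))].T)*d[v,u]-t[:,None])).T
    b=P[np.abs(P[:,2]-.014)<.006]
    rc=cv2.minAreaRect((b[:,:2]*1000).astype(np.float32)); print(n,"base",rc,len(b)); print(b.min(0),b.max(0), cv2.boxPoints(rc).round(0).tolist())
    w=P[(P[:,2]>.06)]; print("plate",np.percentile(w,[2,50,98],axis=0).round(3).tolist())
    if n=="top":
        for band in [(.06,.4)]:
            A=np.polyfit(w[:,1],w[:,0],1);print("plate line",A)
    out.append(cv2.resize(im[y0:y1,x0:x1],None,fx=4 ,fy=4,interpolation=cv2.INTER_CUBIC))
h=max(o.shape[0] for o in out)
for n,o in zip("st",out): cv2.imwrite(f"pics/crop_{n}.png",o)
E
```

```text
scene red [303.3 174.6] [301 172   6   7  33] [0.5502 0.0161 0.2306]
scene red [323.6 182.7] [319 179  10   9  72] [0.9034 0.1919 0.0547]
scene red [338.4 207.4] [336 202   6   9  27] [ 0.6762 -0.0228  0.0983]
scene base ((506.3380432128906, 66.83222961425781), (171.63363647460938, 229.7073211669922), 1.591202735900879) 1699
[ 0.41848767 -0.04978311  0.00801383] [0.59509678 0.18292021 0.01993173] [[417.0, 179.0], [424.0, -50.0], [595.0, -46.0], [589.0, 184.0]]
plate [[0.571, -0.043, 0.062], [0.575, -0.008, 0.109], [0.579, 0.043, 0.194]]
top red [301.2 183.9] [298 182   7   5  29] [0.5582 0.0205 0.2353]
top base ((511.04656982421875, 70.41236877441406), (169.63616943359375, 221.6461944580078), 1.4141682386398315) 1558
[ 0.42367809 -0.0422548   0.00800864] [0.59330413 0.1818772  0.01998824] [[424.0, 179.0], [429.0, -42.0], [599.0, -38.0], [593.0, 183.0]]
plate [[0.495, -0.039, 0.067], [0.576, 0.066, 0.159], [0.585, 0.149, 0.196]]
plate line [-0.07197952  0.57513769]
```

View pics/crop_s.png

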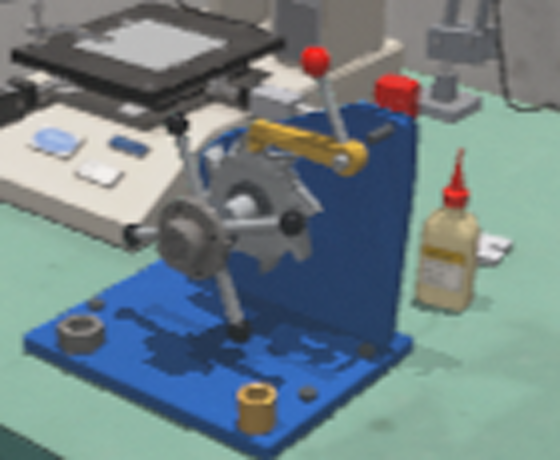

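View pics/crop_t.png

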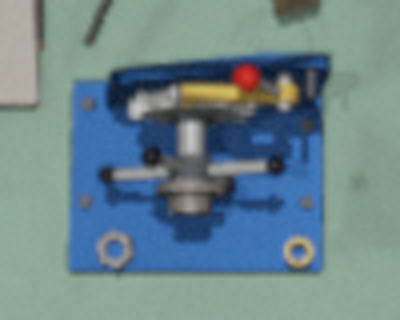

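The crops confirm the stand: yaw about 1.6°, origin near (0.529, 0.069), and the red ball at about (0.556, 0.020, 0.2265). I'll close the fingers and go to a point above and to +y of the red ball.

play_rows:
  commands: "0 0 0.8 0 0 0;0 0 0.8 0 0 0;0 0 0.8 0 0 0;0 0 0.8 0 0 0;0.45 0.9 0 0 0 -0.13;0.45 0.9 0 0 0 -0.13;0.45 0.9 0 0 0 -0.13;0.45 0.9 0 0 0 -0.13;0.45 0.9 0 0 0 -0.13;0.45 0.9 0 0 0 -0.13;0.45 0.9 0 0 0 -0.13;0.45 0.9 0 0 0 -0.13;0.45 0.9 0 0 0 -0.13;0.45 0.9 0 0 0 -0.13;0.45 0.9 0 0 0 -0.13;0.45 0.9 0 0 0 -0.13;0.45 0.9 0 0 0 -0.13;0.45 0.9 0 0 0 -0.13;0.45 0.9 0 0 0 -0.13;0.45 0.9 0 0 0 -0.13"
  grip: 0

```text
time_s: 2.1
tcp_pos: [0.4256, -0.1555, 0.3183]
ee_rot: [[-1.0, -0.029, -0.001], [-0.029, 1.0, 0.0], [0.001, 0.0, -1.0]]
wrist_force: [0.2, -0.7, 0.7]
gripper_width: 0.007
gripper_force: 0.0
```

play_rows:
  commands: "0.48 0.84 0 0 0 0;0.48 0.84 0 0 0 0;0.48 0.84 0 0 0 0;0.48 0.84 0 0 0 0;0.48 0.84 0 0 0 0;0.48 0.84 0 0 0 0;0.48 0.84 0 0 0 0;0.48 0.84 0 0 0 0;0.48 0.84 0 0 0 0;0 0 0 0 0 0;0 0 0 0 0 0"

```text
time_s: 3.2
tcp_pos: [0.5549, 0.0704, 0.3177]
ee_rot: [[-1.0, -0.031, -0.002], [-0.031, 1.0, -0.001], [0.002, -0.001, -1.0]]
wrist_force: [-1.1, -0.7, -0.6]
gripper_width: 0.002
gripper_force: 0.0
```

```bash
python3 - <<'E'
from h import *
im,*_=cap("scene"); a=cv2.resize(im[110:280,210:380],None,fx=3.4,fy=3.4,interpolation=cv2.INTER_CUBIC); cv2.imwrite("pics/a1.png",a)
E
```

```text
(no output)
```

View pics/a1.png

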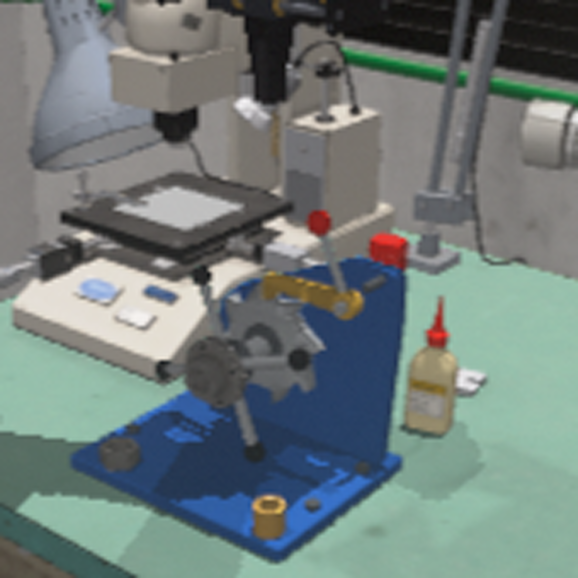

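The closed fingers hang above the ball at about (270,90) in the crop, to its +y side, with nothing in the way. Next I'll descend and push slowly to -y.

play_rows:
  commands: "0.03 0 -0.7 0 0 0;0 0 -0.7 0 0 0;0 0 -0.7 0 0 0;0 0 -0.7 0 0 0;0 0 -0.67 0 0 0;0 0 0 0 0 0;0 -0.25 0 0 0 0;0 -0.25 0 0 0 0;0 -0.25 0 0 0 0;0 -0.25 0 0 0 0;0 -0.25 0 0 0 0;0 -0.25 0 0 0 0;0 -0.25 0 0 0 0;0 -0.25 0 0 0 0;0 -0.25 0 0 0 0;0 -0.25 0 0 0 0;0 0 0 0 0 0"

```text
time_s: 4.95
tcp_pos: [0.5558, -0.006, 0.2143]
ee_rot: [[-1.0, -0.029, -0.001], [-0.029, 1.0, -0.0], [0.001, -0.0, -1.0]]
wrist_force: [0.2, 0.5, 0.2]
gripper_width: 0.008
gripper_force: 0.0
```

```bash
cat >> h.py <<'E'
def red(n):
    im,d,K,R,t=cap(n); hsv=cv2.cvtColor(im,cv2.COLOR_BGR2HSV)
    m=((hsv[...,0]<6)|(hsv[...,0]>174))&(hsv[...,1]>150)&(hsv[...,2]>70)
    nn,l,st,c=cv2.connectedComponentsWithStats(m.astype(np.uint8))
    for k in range(1,nn):
        if st[k,4]>5:
            z=np.median(d[l==k]); p=pt(*c[k],z,K,R,t)
            if .5<p[0]<.65 and -.15<p[1]<.15 and p[2]>.17: print(n,c[k].round(1),st[k,4],p.round(4))
    return im
E
python3 - <<'E'
from h import *
a=red("scene"); red("top")
cv2.imwrite("pics/a2.png",cv2.resize(a[110:280,210:380],None,fx=3.4,fy=3.4,interpolation=cv2.INTER_CUBIC))
E
```

```text
(no output)
```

View pics/a2.png

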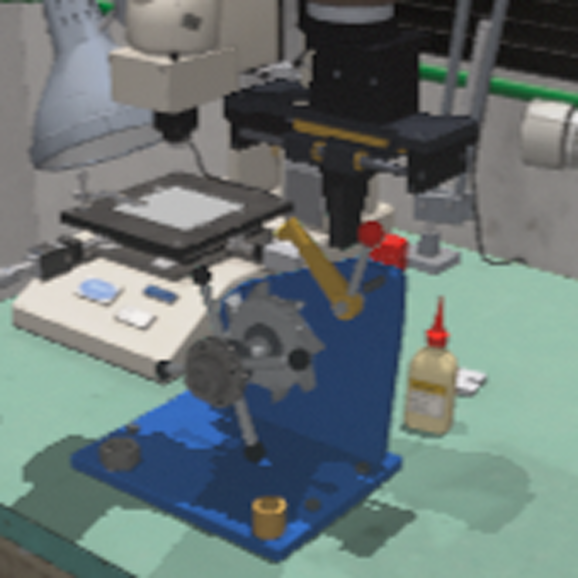

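The ball is at about (372,232) in the crop and the pawl is raised to roughly 0.75 rad. I'll push a little further, retreat and look.

play_rows:
  commands: "0 -0.15 0 0 0 0;0 -0.15 0 0 0 0;0 -0.07 0 0 0 0;0 0 0 0 0 0;0 0 0 0 0 0;0 0.4 0 0 0 0;0 0.8 0 0 0 0;0 0.2 0.7 0 0 0;0 0.2 0.7 0 0 0;-0.3 0.7 0.6 0 0 0;-0.4 0.9 0 0 0 0;-0.4 0.9 0 0 0 0;-0.4 0.9 0 0 0 0;-0.36 0.3 0 0 0 0;0 0 0 0 0 0"

```text
time_s: 6.55
tcp_pos: [0.499, 0.1443, 0.2747]
ee_rot: [[-0.999, -0.033, -0.0], [-0.033, 0.999, 0.0], [-0.0, 0.0, -1.0]]
wrist_force: [0.3, -0.6, -0.2]
gripper_width: 0.008
gripper_force: 0.0
```

```bash
python3 - <<'E'
from h import *
a=red("scene"); red("top")
cv2.imwrite("pics/a3.png",cv2.resize(a[110:280,210:380],None,fx=3.4,fy=3.4,interpolation=cv2.INTER_CUBIC))
E
```

```text
scene [324.1 182.7] 79 [ 0.5546 -0.0498  0.2228]
top [321.4 184.5] 30 [ 0.5592 -0.043   0.231 ]
```

View pics/a3.png

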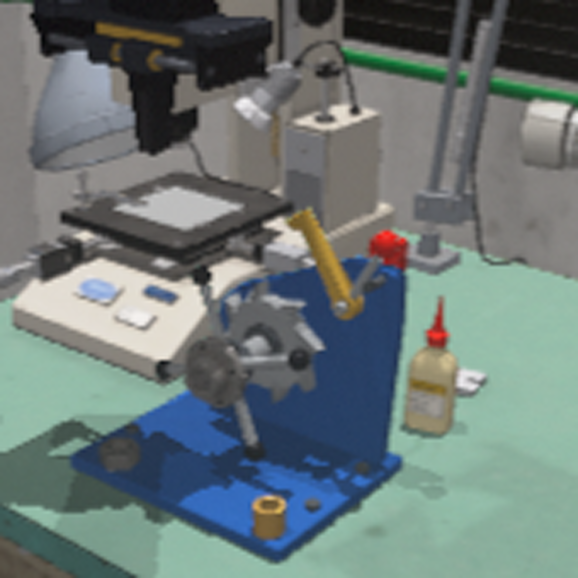

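The pawl is thrown back: the red ball sits in front of the red block at about (388,245) in the crop, at the stop. I'll locate the handle balls, then descend beside the upper one.

```bash
cat >> h.py <<'E'
def ray(n,u,v,ax,val):
    i=cams.camera_info(n);K,R,t=[np.array(i[k]) for k in("mtx","R","t")]
    o=-R.T@t; d=R.T@np.linalg.inv(K)@[u,v,1]; return o+d*(val-o[ax])/d[ax]
def balls(n,box,thr=45):
    im,d,K,R,t=cap(n); x0,y0,x1,y1=box
    m=(im[y0:y1,x0:x1].max(2)<thr).astype(np.uint8); nn,l,st,c=cv2.connectedComponentsWithStats(m)
    for k in range(1,nn):
        if 6<st[k,4]<60:
            u,v=c[k]+[x0,y0]; p=ray(n,u,v,0,.499)
            q=p-[.499,.070,.105]; rr=np.hypot(q[1],q[2])
            print(n,round(u,1),round(v,1),st[k,4],p.round(4),"r",rr.round(4),"lean_deg",np.degrees(np.arctan2(q[1],q[2])).round(1))
    return im
E
python3 - <<'E'
from h import *
balls("scene",(240,180,310,250))
print(ray("top",278,203.7,2,.177))
E
```

```text
scene 268.9 190.3 18 [0.499  0.0963 0.1791] r 0.0786 lean_deg 19.6
scene 297.1 216.4 7 [ 0.499  -0.0052  0.1308] r 0.0795 lean_deg -71.0
[0.50267496 0.09518994 0.177     ]
```

play_rows:
  commands: "0 0 -0.7 0 0 0;0 0 -0.7 0 0 0;0 0 -0.7 0 0 0;0 0 -0.7 0 0 0;0 0 -0.6 0 0 0;0 0 0 0 0 0;0 0 0 0 0 0"

```text
time_s: 7.4
tcp_pos: [0.5008, 0.1423, 0.1727]
ee_rot: [[-1.0, -0.029, 0.0], [-0.029, 1.0, -0.001], [-0.0, -0.001, -1.0]]
wrist_force: [0.5, -0.2, 0.7]
gripper_width: 0.003
gripper_force: 0.0
```

play_rows:
  commands: "0 -0.2 0 0 0 0;0 -0.2 0 0 0 0;0 -0.2 0 0 0 0;0 -0.2 0 0 0 0;0 -0.2 0 0 0 0;0 -0.2 0 0 0 0;0 -0.2 0 0 0 0;0 -0.2 0 0 0 0;0 -0.2 0 0 0 0;0 -0.2 0 0 0 0;0 -0.2 0 0 0 0;0 0 0 0 0 0;0 0 0 0 0 0"

```text
time_s: 8.7
tcp_pos: [0.4995, 0.0761, 0.1719]
ee_rot: [[-1.0, -0.029, -0.002], [-0.029, 1.0, -0.001], [0.002, -0.001, -1.0]]
wrist_force: [0.6, -0.1, -0.3]
gripper_width: 0.007
gripper_force: 0.0
```

```bash
python3 - <<'E'
from h import *
a=balls("scene",(240,180,330,260)); red("top")
cv2.imwrite("pics/a4.png",cv2.resize(a[150:270,220:350],None,fx=4.5,fy=4.5,interpolation=cv2.INTER_CUBIC))
E
```

```text
scene 285.4 183.7 7 [0.499  0.0357 0.2145] r 0.1147 lean_deg -17.4
scene 255.9 205.4 9 [0.499  0.1498 0.1164] r 0.0806 lean_deg 81.9
scene 298.3 228.4 19 [ 0.499  -0.0096  0.0959] r 0.0801 lean_deg -96.5
scene 274.1 239.7 11 [0.499  0.0802 0.0271] r 0.0786 lean_deg 172.5
top [321.4 184.5] 28 [ 0.559  -0.0428  0.2312]
```

View pics/a4.png

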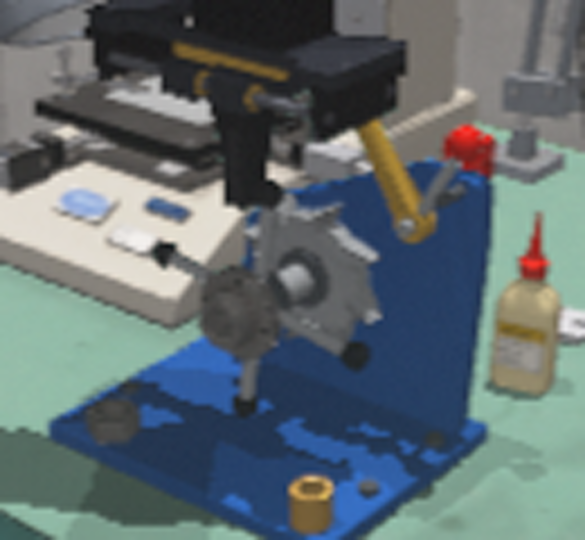

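The wheel is turning. The upper ball is hidden behind the finger, and the other three agree on a lean of -7.3°, about centre (y 0.070, z 0.106). Reaching -22.5° needs about 20 mm more, so I'll push 18 mm and measure again.

play_rows:
  commands: "0 -0.15 0 0 0 0;0 -0.15 0 0 0 0;0 -0.15 0 0 0 0;0 -0.15 0 0 0 0;0 0 0 0 0 0;0 0 0 0 0 0"

```text
time_s: 9.4
tcp_pos: [0.5002, 0.0584, 0.1727]
ee_rot: [[-1.0, -0.03, -0.0], [-0.03, 1.0, -0.001], [0.0, -0.001, -1.0]]
wrist_force: [-0.4, 0.3, 0.0]
gripper_width: 0.008
gripper_force: 0.0
```

```bash
sed -i 's/.499,.070,.105/.499,.070,.106/' h.py; python3 - <<'E'
from h import *
balls("scene",(240,180,330,260)); red("top")
E
```

```text
scene 297.9 180.2 9 [ 0.499  -0.0065  0.2351] r 0.1501 lean_deg -30.6
scene 257.1 200.3 12 [0.499  0.1441 0.1344] r 0.0794 lean_deg 69.0
scene 297.0 233.6 22 [ 0.499  -0.0052  0.0782] r 0.0802 lean_deg -110.3
scene 269.0 236.6 8 [0.499  0.1003 0.0301] r 0.0818 lean_deg 158.2
top [321.4 184.4] 30 [ 0.5592 -0.0428  0.2327]
```

play_rows:
  commands: "0 -0.05 0 0 0 0;0 -0.06 0 0 0 0;0 0 0 0 0 0;0 0 0 0 0 0;0 0.3 0 0 0 0;0 0.5 0 0 0 0;0 0.2 0.8 0 0 0;0 0 0.9 0 0 0;0 0 0.9 0 0 0;0 0 0.9 0 0 0;0 0 0.8 0 0 0;0 0 0 0 0 0"

```text
time_s: 10.7
tcp_pos: [0.5019, 0.0868, 0.3055]
ee_rot: [[-0.999, -0.031, 0.008], [-0.031, 1.0, 0.002], [-0.008, 0.002, -1.0]]
wrist_force: [-0.7, 0.2, -0.7]
gripper_width: 0.006
gripper_force: 0.0
```

```bash
python3 - <<'E'
from h import *
balls("scene",(240,170,330,260)); red("top")
f=np.load("top0.npz");d=f["d"];i=cams.camera_info("top");K,R,t=[np.array(i[k]) for k in("mtx","R","t")]
v,u=np.nonzero(d>0);P=(R.T@((np.linalg.inv(K)@np.c_[u,v,np.ones(len(u))].T)*d[v,u]-t[:,None])).T
m=(P[:,2]>.2)&(P[:,1]>-.35)&(P[:,1]<.12)&(P[:,0]>.45)&(P[:,0]<.8)
q=P[m&(P[:,1]<-.06)]; print(len(q), q[np.argsort(q[:,0])[:5]].round(3).tolist())
E
```

```text
scene 291.9 171.7 9 [0.499  0.0136 0.2536] r 0.158 lean_deg -20.9
scene 285.1 196.1 21 [0.499  0.0371 0.1782] r 0.0793 lean_deg -24.5
scene 257.2 199.5 11 [0.499  0.1436 0.1374] r 0.08 lean_deg 66.9
top [321.5 184.4] 31 [ 0.5595 -0.0431  0.2307]
2653 [[0.666, -0.156, 0.479], [0.667, -0.164, 0.476], [0.667, -0.151, 0.475], [0.668, -0.167, 0.475], [0.668, -0.16, 0.474]]
```

The wheel is at a lean of about -24°, within tolerance of -22.5°. The area over the right side of the stand is clear, so I'll go to the -y side of the red ball.

play_rows:
  commands: "0.22 -0.78 0 0 0 0;0.23 -0.78 0 0 0 0;0.22 -0.78 0 0 0 0;0.23 -0.78 0 0 0 0;0.22 -0.78 0 0 0 0;0.23 -0.78 0 0 0 0;0.22 -0.78 0 0 0 0;0.23 -0.78 0 0 0 0;0 0 0 0 0 0;0 0 -0.6 0 0 0;0 0 -0.6 0 0 0;0 0 -0.6 0 0 0;0 0 -0.6 0 0 0;0 0 -0.6 0 0 0;0 0 0 0 0 0;0 0 0 0 0 0"

```text
time_s: 12.4
tcp_pos: [0.554, -0.1011, 0.2112]
ee_rot: [[-1.0, -0.031, -0.001], [-0.031, 1.0, -0.001], [0.001, -0.0, -1.0]]
wrist_force: [1.0, 0.3, 0.5]
gripper_width: 0.005
gripper_force: 0.0
```

play_rows:
  commands: "0.05 0.2 0.05 0 0 0;0 0.2 0 0 0 0;0 0.2 0 0 0 0;0 0.2 0 0 0 0;0 0.2 0 0 0 0;0 0.2 0 0 0 0;0 0.2 0 0 0 0;0 0.2 0 0 0 0;0 0.2 0 0 0 0;0 0.2 0 0 0 0;0 0.2 0 0 0 0;0 0.2 0 0 0 0;0 0.2 0 0 0 0;0 0.2 0 0 0 0;0 0.1 0 0 0 0;0 0 0 0 0 0;0 0 0 0 0 0"

```text
time_s: 14.1
tcp_pos: [0.5557, -0.0146, 0.213]
ee_rot: [[-1.0, -0.03, -0.0], [-0.03, 1.0, -0.0], [0.0, -0.0, -1.0]]
wrist_force: [0.5, 0.1, 1.0]
gripper_width: 0.003
gripper_force: 0.0
```

```bash
python3 - <<'E'
from h import *
a=red("scene"); red("top"); balls("scene",(240,170,330,260))
cv2.imwrite("pics/a5.png",cv2.resize(a[150:270,220:350],None,fx=4.5,fy=4.5,interpolation=cv2.INTER_CUBIC))
E
```

```text
scene [303.4 174.9] 35 [0.5495 0.0153 0.23  ]
top [299.6 183.1] 11 [0.5604 0.0253 0.2367]
scene 291.9 171.6 10 [0.499  0.0136 0.2538] r 0.1582 lean_deg -20.9
scene 285.4 183.7 7 [0.499  0.0357 0.2145] r 0.1138 lean_deg -17.5
scene 285.0 196.2 23 [0.499  0.0374 0.178 ] r 0.079 lean_deg -24.4
scene 296.8 234.1 21 [ 0.499  -0.0046  0.0764] r 0.0803 lean_deg -111.7
```

View pics/a5.png

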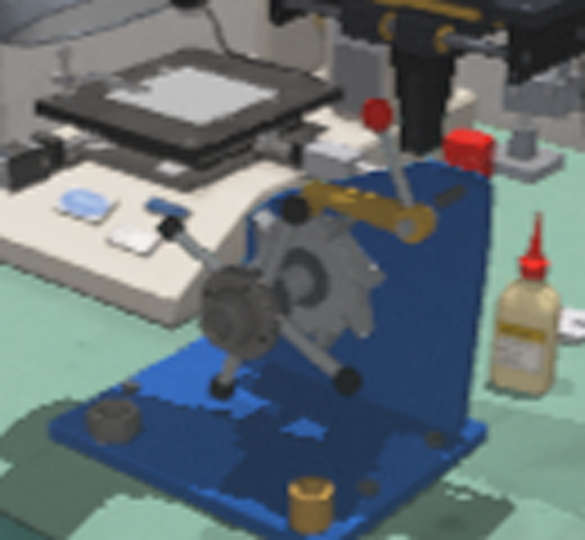

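The ball is back at its starting pixel, (303.4,174.9) against (303.3,174.6), so the pawl is down. I'll back off and verify from both views.

play_rows:
  commands: "0 -0.4 0 0 0 0;0 -0.8 0 0 0 0;0 -0.5 0.5 0 0 0;0 0 0.9 0 0 0;0 0 0.9 0 0 0;0 0 0.9 0 0 0;-0.5 -0.8 0.2 0 0 0;-0.5 -0.8 0 0 0 0;-0.5 -0.8 0 0 0 0;-0.5 -0.8 0 0 0 0;0 0 0 0 0 0;0 0 0 0 0 0;0 0 0 0 0 0"

```text
time_s: 15.55
tcp_pos: [0.4959, -0.1616, 0.3149]
ee_rot: [[-1.0, -0.03, 0.0], [-0.03, 1.0, 0.0], [-0.0, 0.0, -1.0]]
wrist_force: [-0.1, -0.3, -0.1]
gripper_width: 0.002
gripper_force: 0.0
```

```bash
python3 - <<'E'
from h import *
a=red("scene"); b=red("top"); balls("scene",(240,170,330,260))
f0=np.load("scene0.npz")["im"]; print(r.sense()["time_s"])
cv2.imwrite("pics/a6.png",cv2.resize(a[160:240,250:340],None,fx=6,fy=6,interpolation=cv2.INTER_CUBIC))
E
```

```text
scene [303.3 174.7] 37 [0.5502 0.0163 0.2302]
scene 291.5 171.9 8 [0.499  0.0149 0.2527] r 0.1567 lean_deg -20.6
scene 285.0 197.3 10 [0.499  0.0374 0.1746] r 0.076 lean_deg -25.4
15.7
```

View pics/a6.png

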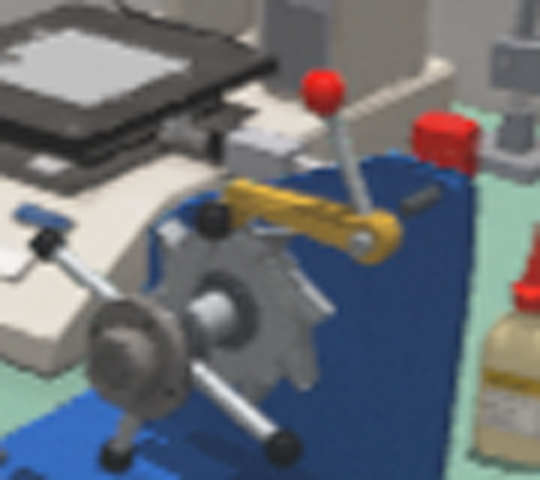

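The pawl is down in the next notch: the red ball at (303.3,174.7) matches its starting position. The robot is clear of everything, so I'm handing in.

```bash
python3 -c "
from station import r
print(r.finish_job())"
```

```text
the job is handed in; nothing more can be done
None
```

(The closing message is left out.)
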